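# Hang the vial carrier on the drop-flap peg

### The arm

A 7-joint arm with a two-finger parallel gripper is mounted at the origin on the work surface. World frame = base frame: x ahead of the robot, y to its left, z up, the work surface at z = 0. Lengths are in m, angles in rad, forces in N, time in s.
With the tool pointing down it reaches from about 0.4 to 0.85 m from the base axis. Payload 4.5 kg.
Tool frame: the origin (TCP) lies where the fingers leave the gripper's body, on its centre line; the fingertips stand 64 mm ahead of it and the grasp point (between the pads) lies 45 mm ahead of it; z points along the fingers, y is the line along which they close (so a half turn about z gives the same grasp; the last joint's range is limited). The gripper opens to 88 mm and grips with 3 to 60 N. Pads are 18 mm wide; open, the fingers measure 123 mm over their backs; the gripper's body (75 mm by 187 mm) begins 45 mm behind the grasp point.
Start: joints at [0.034, 0.689, -0.195, 1.565, 0.157, 0.902, -0.215], TCP at [0.625, 0, 0.303] pointing down, gripper open.
Joint ranges: [-3.01, 3.01], [-0.46, 2.08], [-1.47, 1.51], [0.13, 2.56], [-1, 4.14], [0.04, 2.09], [-2.66, 2.66]. Speed limits (rad/s): [2.57, 2.57, 3.14, 3.14, 3.14, 3.14, 3.14].

### API

Orientations are given as a unit quaternion [x, y, z, w].
In Python, from plant import r gives the robot as it stands.
- The arm moves only by the tool play_rows, never from a script. Its arguments are lists of equal length, an entry for each row: "translation": the shift along the tool's x, y, z in m, a list of three; "delta_rot": the turn, a rotation vector about the tool's x, y, z in degrees, a list of three; "grip": the opening, from -1 (shut) to 1 (fully open). In form: {"translation": [[x, y, z], ...], "delta_rot": [[rx, ry, rz], ...], "grip": [grip, ...]}. A call has 1 to 20 rows; each row shifts and turns the commanded pose from where the row before left it, along the tool's axes as they then stand; what a row does not reach is not made up. A row lasts 1/8 s, in which the tool goes at most 62.5 mm and 10.7 degrees, less where a joint would pass 70% of its speed; a pose out of reach is approached as far as the arm can. A call with a gripper value outside its range is refused whole. The fingers move at their own pace and stop on an object; "squeeze" is the grip in N (left out, the last holds). Time passes only in rows, so rows that do not move let the fingers close. It gives the time, the measured TCP pose, the force, the opening and the grip force at its end, in the units of the state.
- r.get_state(): the state, without advancing time (a new reading comes with each control period).
- r.snapshot(name): name is "scene" or "side" or "wrist"; returns the picture (480x640x3 uint8, blue, green, red); there is no depth.
- r.get_calibration(name): a dict with "intrinsics" (3x3 intrinsics, pixels), "eye" and "rotation" of the camera in the world. Camera axes: x right, y up, looking along -z (the intrinsics and any distortion apply to the point x, -y, -z); pixel columns grow to the right and rows downward; lengths in m; the calibration is good to about 2 mm. The wrist camera is an equidistant fisheye: a pixel r from the principal point sees the ray r / f radians off the axis. A picture is of the moment at which its call begins: read the wrist's pose just before it. get_calibration takes no time and is no camera call; for the wrist camera it gives the pose at the moment of the call.
- r.finish_job(): hands the job in; it is judged then, once.
Trained networks look in the newest picture that a camera, given by its name, has taken for a name from the list of things; names that differ only in an ending like _2 or _b are one class to them, and where a whole thing is asked for, a point or a joint stands for the part that bears it (a point fixed in the world has none). Each returns a list of dicts, best first, with "confidence" (0 to 1); they miss things now and then, are a little off and sometimes report something else, mostly with a low value. They report only what shows in the picture. A call takes as long as a camera call. They do not tell look-alikes from the thing itself.
- r.look_for(camera, target): "point" ([x, y, z] in m, in world coordinates, good to about 4 mm: the middle of the surface that is visible of it).
- r.silhouettes(camera, target): "pixels" (480x640 bool, what is visible of it).
The state is a dict: "clock": time; "q": joint angles; "qd": joint speeds; "joint_torque": joint torques, N m; "tool_pos": TCP position; "eef_rot": TCP orientation; "contact_force": force on the tool from outside, world axes, zero at the start; "moment": the same for the moment, N m; "opening": opening from 0.0 (shut) to 1.0 (fully open); "finger_force": force on a finger pad.
Only numpy, scipy, OpenCV 4.12 (cv2) and the standard library are available. Lean on these libraries where they do the work, as an engineer would, in place of code of your own. Each camera call takes 0.05 s, during which the arm holds its last target. There are 200 camera calls.

### The job

Pick up the little aluminium vial carrier by its top tab and hang it by its eye on the peg of the lab stand: slide the eye gently along the peg so that it lifts the drop flap and passes it, let the flap fall shut behind it, then let go. The peg's height on the stand is not known exactly, so feel for it; never press or knock the stand with more than about 20 N, keep the carrier upright, and leave the other things where they stand.

Things in the scene. Friction and masses are not known exactly. Their poses are not given: they have to be found in the camera images.
- carrier: Loose aluminium vial carrier, 0.2 to 0.42 kg, upright on the bench. Origin: centre of its underside; z up, x = normal of its upright plate (both sides alike), y across the plate. Tray 50 (x) by 80 (y), 30 mm high, six amber vials fixed in it (black caps up to 43 mm). In its middle a plate 10 mm thick (x), 50 wide (y), up to 108 mm high, with an eye through it; a grip tab on top.
- eye (a point): Centre of the carrier's rectangular eye, 86 mm above its underside, axes as the carrier's. The hole goes through the plate along x: 30 mm wide (y), 20 mm high (76 to 96 mm above the underside), 10 mm deep.
- tab (a point): Centre of the carrier's grip tab, 126.5 mm above its underside: 10 mm thick (x), 36 mm wide (y), from 108 to 145 mm above the underside.
- stand: Fixed lab stand with a level peg pointing along its -x, z up. Origin: on the bench, below the peg's axis and the front face of the stop collar at the peg's root. Base plate x -80 to 90, 110 mm wide, 12 high. Rod 14 mm thick at x = 55, top at 195 mm. Clamp head x 35 to 69, 34 wide, 32 high, centred on the peg's axis; thumb screw out to y = 43.
- below_tip (a point): Point on the bench (z = 0) straight below the peg's tip (stand x = -78 mm). The peg is a bar 20 mm wide (y), 16 mm high. Its head was clamped by hand: the peg's top is anywhere from 150 to 175 mm above the bench, other each time, not measured; it gives 1 mm per 4 N (up-down, in-out). Collar at the root: 40 wide, 6 thick, from 5 mm above the peg's top to 13 mm below its underside.
- below_pin (a point): Point on the bench below the flap's pin (stand x = -48, pin at mid-height of the peg). The steel flap, 7 wide, 6 thick, 30 mm long from the pin, hangs through a slot in the peg's underside to 22 mm below it. An eye pushed on from the tip swings it in and up (under 2 N); once the plate's centre is past stand x = -16 mm or so, it drops behind the eye. It cannot swing to the tip.
- flap (a joint): Angle of the drop flap: 0 = hanging straight down (shut), growing as it swings towards the collar, 1.5 = folded up into the peg. It falls back to 0 by its own weight.
- wash_bottle: White wash bottle, 64 mm across, 170 mm high; origin at the centre of its foot. Leave it alone.
- beaker: Glass beaker, 72 mm across, 85 mm high; origin at the centre of its foot. Leave it alone.
- tube_rack: White rack of capped tubes, 70 by 150 mm, 92 mm high; origin at the centre of its underside. Leave it alone.
Things that resemble listed ones, but are neither listed nor needed, are in the scene too. Leave any blue look-alike of the carrier alone.

How it is judged:
By the outcome, as a careful person would: the job done as asked, in the order asked, and still so for the second after the job is handed in, with the robot touching nothing.
It also fails if it takes over 72 s, if anything falls off the work surface, if the arm or the gripper's body presses on something with over 40 N, if the wrist force passes 120 N, or if a joint passes its speed limit or range.

## Working session

There is one attempt and no reset: what is moved stays moved. The work goes in short steps, Python scripts to look and compute and a tool call to move; the robot and the scene stay as the last step left them, time stands still between calls to the robot, and variables do not carry over. Pictures are saved under pics/ and viewed, at most 10 in all, crops included, and the job is handed in when it is done.

Besides the shell and the picture viewer there is one more tool, called after ">>>" as name(argument=value, ...) on one line, values as JSON. play_rows: Moves the arm, as the interface text tells. Its arguments: {"type":"object","properties":{"translation":{"type":"array","items":{"type":"array","items":{"type":"number"}}},"delta_rot":{"type":"array","items":{"type":"array","items":{"type":"number"}}},"grip":{"type":"array","items":{"type":"number"}},"squeeze":{"type":"number"}},"required":["translation","delta_rot","grip"]}

```bash
mkdir -p pics; ls; cat > h.py <<'E'
import numpy as np, cv2
from plant import r
from scipy.spatial.transform import Rotation as R
def cal(c):
    k=r.get_calibration(c); return np.array(k["intrinsics"]),np.array(k["eye"]),np.array(k["rotation"]),k
def proj(c,P):
    K,e,Rm,k=cal(c); p=(np.atleast_2d(P)-e)@Rm; p=p*[1,-1,-1]
    u=p@K.T; return u[:,:2]/u[:,2:]
def ray(c,px):
    K,e,Rm,k=cal(c); d=np.linalg.inv(K)@np.array([px[0],px[1],1.0]); d=Rm@(d*[1,-1,-1]); return e,d/np.linalg.norm(d)
def onplane(c,px,z):
    e,d=ray(c,px); return e+d*(z-e[2])/d[2]
def tri(c1,p1,c2,p2):
    a,u=ray(c1,p1); b,v=ray(c2,p2); s=np.linalg.lstsq(np.c_[u,-v],b-a,rcond=None)[0]
    A=a+u*s[0];B=b+v*s[1]; return (A+B)/2,np.linalg.norm(A-B)
E
python3 - <<'E'
from h import *
for c in("scene","side"):
    im=r.snapshot(c); cv2.imwrite(f"pics/{c}0.png",im)
    k=r.get_calibration(c); print(c,k)
    for t in("carrier","eye","tab","stand","below_tip","flap","wash_bottle","beaker","tube_rack"):
        try:print(t,[(np.round(d["point"],3).tolist(),round(d["confidence"],2)) for d in r.look_for(c,t)][:4])
        except Exception as x:print(t,x)
print(r.get_state())
E
```

```text
pics
scene {'intrinsics': array([[451.73356034,   0.        , 319.07476603],
       [  0.        , 451.73356034, 240.45012345],
       [  0.        ,   0.        ,   1.        ]]), 'eye': array([1.0724427 , 0.41882122, 1.039579  ]), 'rotation': array([0.12168047, 0.26586461, 0.87944398, 0.37561704])}
carrier [([0.57, 0.183, 0.039], 0.92), ([0.466, 0.227, 0.043], 0.79), ([0.604, -0.158, 0.013], 0.56)]
eye [([0.467, 0.233, 0.04], 0.79), ([0.764, 0.01, 0.107], 0.64), ([0.57, 0.182, 0.038], 0.56)]
tab [([0.466, 0.227, 0.042], 0.8), ([0.569, 0.181, 0.041], 0.59)]
stand [([0.605, -0.159, 0.009], 0.59)]
below_tip [([0.607, -0.155, 0.015], 0.65)]
flap []
wash_bottle [([0.766, 0.008, 0.106], 0.61)]
beaker [([0.624, -0.418, 0.056], 0.65)]
tube_rack [([0.66, 0.422, 0.057], 0.83)]
side {'intrinsics': array([[443.48861806,   0.        , 323.20450181],
       [  0.        , 443.48861806, 228.08060481],
       [  0.        ,   0.        ,   1.        ]]), 'eye': array([0.27763923, 0.80355205, 0.79098498]), 'rotation': array([-0.08405393,  0.42541548,  0.88610418, -0.16363369])}
carrier [([0.56, 0.1
[... 473 characters left out ...]
908867, -0.19462629,  1.56529725,  0.15727812,
        0.90249625, -0.21511571]), 'qd': array([ 6.95657584e-05, -2.01352307e-03,  7.68726819e-04, -1.47386985e-03,
       -2.96100874e-05, -4.66743208e-04,  6.80429099e-04]), 'joint_torque': array([ 6.88063392e-04, -5.27498281e+01, -1.26691181e+00, -1.53747636e+01,
       -5.19412744e-02, -7.52260476e-04, -3.80488405e-05]), 'tool_pos': array([6.25019395e-01, 4.19979337e-05, 3.02751186e-01]), 'eef_rot': array([7.07102668e-01, 7.07110893e-01, 4.81005579e-05, 1.57019297e-05]), 'contact_force': array([-0.15912633,  0.04937797, -0.70043924]), 'moment': array([ 0.0081068 ,  0.03435418, -0.01112657]), 'finger_force': 0.0, 'opening': 1.002652499134668}
```

```bash
sed -i 's/np.array(k\["rotation"\]),k/R.from_quat(k["rotation"]).as_matrix(),k/' h.py
```

```text
(no output)
```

View pics/scene0.png

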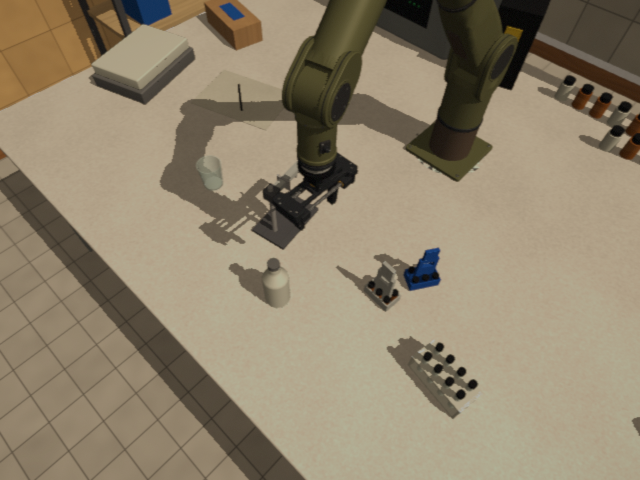

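View pics/side0.png

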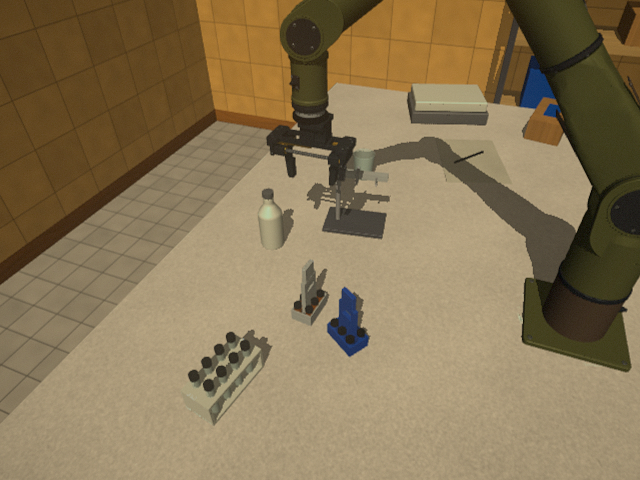

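Candidates for the carrier: the grey aluminium one at scene (383,287) / side (308,300), and the blue look-alike at scene (425,270) / side (348,325). I choose the grey one. The stand shows at scene (285,215) / side (355,200), with its peg pointing towards the robot.

```bash
cat >> h.py <<'E'
def projW(P,k=None):
    k=k or r.get_calibration("wrist"); K=np.array(k["intrinsics"]); Rm=R.from_quat(k["rotation"]).as_matrix()
    p=((np.atleast_2d(P)-np.array(k["eye"]))@Rm)*[1,-1,-1]
    rho=np.hypot(p[:,0],p[:,1])+1e-12; th=np.arctan2(rho,p[:,2])
    return np.c_[K[0,0]*th*p[:,0]/rho+K[0,2],K[1,1]*th*p[:,1]/rho+K[1,2]]
def box(x0,x1,y0,y1,z0,z1): return np.array([[x,y,z] for x in(x0,x1) for y in(y0,y1) for z in(z0,z1)])/1000
CARR=[box(-25,25,-40,40,0,30),box(-20,20,-36,36,30,43),box(-5,5,-25,25,30,108),box(-5,5,-18,18,108,145)]
def STAND(h): # h=peg top mm
    a=h-8
    return [box(-80,90,-55,55,0,12),box(48,62,-7,7,0,195),box(35,69,-17,17,a-16,a+16),box(35,69,17,43,a-5,a+5),
            box(-78,35,-10,10,a-8,a+8),box(0,6,-20,20,a-21,a+13),box(-51,-45,-3.5,3.5,a-30,a)]
def place(B,x,y,yaw):
    c,s=np.cos(yaw),np.sin(yaw); return [b@np.array([[c,s,0],[-s,c,0],[0,0,1]])+[x,y,0] for b in B]
def mask(boxes,pf):
    m=np.zeros((480,640),np.uint8)
    for b in boxes: cv2.fillConvexPoly(m,cv2.convexHull(np.round(pf(b)*16).astype(np.int32)),1,shift=4)
    return m>0
def iou(a,b,valid=None):
    if valid is not None: a=a&valid;b=b&valid
    return (a&b).sum()/max(1,(a|b).sum())
E
python3 - <<'E'
from h import *
from scipy.optimize import differential_evolution as DE
from functools import partial
M={}
for c in("scene","side"):
    r.snapshot(c)
    for d in r.silhouettes(c,"carrier"):
        m=d["pixels"]; ys,xs=np.nonzero(m); print(c,round(d["confidence"],2),xs.mean().round(),ys.mean().round(),m.sum())
        if np.hypot(xs.mean()-(383 if c=="scene" else 308),ys.mean()-(287 if c=="scene" else 300))<18: M[c]=m
K={c:cal(c) for c in M}
def pf(c,P):
    Kk,e,Rm,_=K[c]; u=(((P-e)@Rm)*[1,-1,-1])@Kk.T; return u[:,:2]/u[:,2:]
f=lambda v:-sum(iou(mask(place(CARR,*v),partial(pf,c)),M[c]) for c in M)
s=DE(f,[(.53,.6),(.16,.22),(-np.pi/2,np.pi/2)],seed=1,popsize=12,maxiter=40)
print(s.x,np.degrees(s.x[2]),s.fun)
for a in np.arange(-90,90,15): print(a,round(DE(lambda v:f([v[0],v[1],np.radians(a)]),[(.53,.6),(.16,.22)],seed=1,popsize=6,maxiter=10).fun,3),end='; ')
print(r.get_calibration("wrist"))
E
```

```text
scene 0.88 424.0 271.0 1027
scene 0.85 384.0 287.0 1007
side 0.88 348.0 326.0 1484
side 0.59 309.0 297.0 1223
[ 0.56307702  0.17776054 -0.05139407] -2.94466329812215 -1.8064731917917929
-90 -1.23; -75 -1.254; -60 -1.317; -45 -1.394; -30 -1.526; -15 -1.698; 0 -1.796; 15 -1.553; 30 -1.415; 45 -1.429; 60 -1.379; 75 -1.299; {'intrinsics': array([[371.64829954,   0.        , 316.28258333],
       [  0.        , 371.64829954, 240.10306002],
       [  0.        ,   0.        ,   1.        ]]), 'eye': array([0.62519488, 0.07131071, 0.38423161]), 'rotation': array([-1.40968632e-01, -8.44980027e-04,  2.78859652e-05,  9.90013702e-01])}
```

>>> play_rows(translation=[[0.03,0,0],[0.03,0,0],[0.03,0,0],[0.03,0,0],[0.03,-0.03,0],[0.03,-0.03,0],[0,0,0],[0,0,0]], delta_rot=[[0,0,0],[0,0,0],[0,0,0],[0,0,0],[0,0,0],[0,0,0],[0,0,0],[0,0,0]], grip=[1,1,1,1,1,1,1,1])

```text
clock: 2.2
tool_pos: [0.5656, 0.1794, 0.3029]
eef_rot: [0.707, 0.707, 0.0, 0.001]
contact_force: [1.4, -0.9, 0.1]
opening: 0.998
finger_force: 0.0
```

```bash
cat > fit.py <<'E'
from h import *
from scipy.optimize import differential_evolution as DE
from functools import partial
def pfc(c,k=None):
    k=k or r.get_calibration(c)
    if c=="wrist": return lambda P:projW(P,k)
    Kk=np.array(k["intrinsics"]);e=np.array(k["eye"]);Rm=R.from_quat(k["rotation"]).as_matrix()
    def f(P):
        u=(((P-e)@Rm)*[1,-1,-1])@Kk.T; return u[:,:2]/u[:,2:]
    return f
def getmask(c,t,near,tol=60,tag=None):
    k=r.get_calibration(c); im=r.snapshot(c); 
    if tag: cv2.imwrite(f"pics/{tag}.png",im)
    p=pfc(c,k); n=p(np.array([near]))[0]; out=None
    for d in r.silhouettes(c,t):
        m=d["pixels"]; ys,xs=np.nonzero(m); print(c,t,round(d["confidence"],2),xs.mean().round(),ys.mean().round(),m.sum(),n.round())
        if out is None and np.hypot(xs.mean()-n[0],ys.mean()-n[1])<tol: out=m
    return im,p,out
E
python3 - <<'E'
from fit import *
V={}
for c in("scene","side"):
    V[c]=getmask(c,"stand",[.59,-.158,.07],tag=c+"1")
W=getmask("wrist","carrier",[.563,.178,.07],tag="wrist1")
V2={c:v for c,v in V.items() if v[2] is not None}
f=lambda v:-sum(iou(mask(place(STAND(v[3]),*v[:3]),V2[c][1]),V2[c][2]) for c in V2)/len(V2)
s=DE(f,[(.5,.68),(-.23,-.08),(-1.2,1.2),(150,175)],seed=1,popsize=12,maxiter=50); print("stand",s.x.round(4),np.degrees(s.x[2]),s.fun)
if W[2] is not None:
    s2=DE(lambda v:-iou(mask(place(CARR,*v),W[1]),W[2]),[(.53,.6),(.15,.21),(-.6,.6)],seed=1,popsize=12,maxiter=40); print("carr wrist",s2.x.round(4),np.degrees(s2.x[2]),s2.fun)
# montage with overlays
tiles=[]
for c,(x,y) in(("scene",(200,120)),("side",(290,120))):
    im=V[c][0].copy(); big=cv2.resize(im[y:y+150,x:x+150],(400,400),interpolation=cv2.INTER_CUBIC)
    for b in place(STAND(s.x[3]),*s.x[:3]):
        h=cv2.convexHull(((V[c][1](b)-[x,y])*400/150).astype(np.int32)); cv2.polylines(big,[h],True,(0,0,255),1)
    tiles.append(big)
cv2.imwrite("pics/m1.png",np.hstack(tiles))
E
```

```text
scene stand 0.81 285.0 210.0 2611 [282. 212.]
side stand 0.57 360.0 206.0 1754 [346. 204.]
side stand 0.41 270.0 228.0 844 [346. 204.]
wrist carrier 0.72 198.0 167.0 5634 [312. 219.]
wrist carrier 0.66 315.0 210.0 4497 [312. 219.]
stand [ 5.618000e-01 -1.710000e-01  1.910000e-01  1.724794e+02] 10.943578215835608 -0.7867145615553632
carr wrist [ 0.5655  0.1783 -0.1041] -5.9633574760399135 -0.9555224515854437
```

View pics/m1.png

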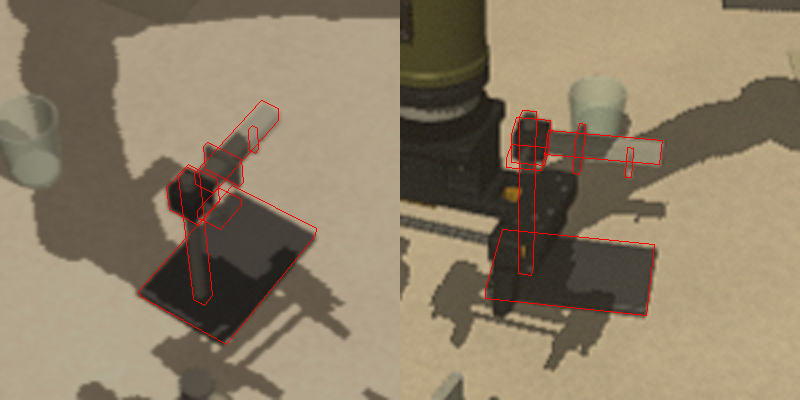

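View pics/wrist1.png

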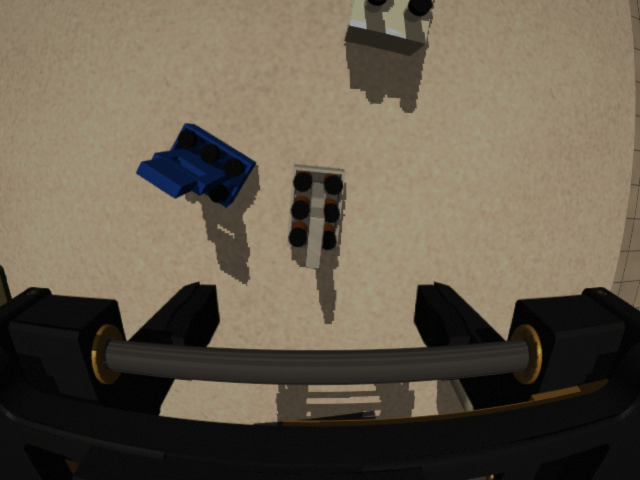

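The wrist picture shows the grey carrier, with black caps over amber vials, upright at (315,210), and the blue look-alike at (195,165). The fitted outline of the stand follows its picture. I go down to just above the tab.

>>> play_rows(translation=[[0,0,0.02],[0,0,0.03],[0,0,0.02],[0,0,0.015],[0,0,0],[0,0,0]], delta_rot=[[0,0,3],[0,0,3],[0,0,0],[0,0,0],[0,0,0],[0,0,0]], grip=[1,1,1,1,1,1])

```text
clock: 3.25
tool_pos: [0.5655, 0.1801, 0.2184]
eef_rot: [0.743, 0.669, 0.001, 0.0]
contact_force: [1.2, -0.7, 1.1]
opening: 0.999
finger_force: 0.0
```

```bash
python3 - <<'E'
from fit import *
W=getmask("wrist","carrier",[.565,.178,.07],tag="wrist2")
s2=DE(lambda v:-iou(mask(place(CARR,*v),W[1]),W[2]),[(.53,.6),(.15,.21),(-.6,.6)],seed=1,popsize=12,maxiter=40); print("carr wrist",s2.x.round(4),np.degrees(s2.x[2]),s2.fun)
im=W[0].copy()
for b in place(CARR,*s2.x): cv2.polylines(im,[cv2.convexHull(W[1](b).astype(np.int32))],True,(0,0,255),1)
cv2.imwrite("pics/m2.png",im[80:480,120:520])
st=r.get_state(); print(st["tool_pos"],R.from_quat(st["eef_rot"]).as_matrix().round(3),st["contact_force"])
E
```

```text
wrist carrier 0.93 153.0 200.0 11159 [315. 250.]
wrist carrier 0.63 315.0 239.0 8091 [315. 250.]
carr wrist [ 0.5656  0.1786 -0.1   ] -5.73185362227454 -0.9649605357569959
[0.56557252 0.18016244 0.21864604] [[ 0.105  0.995  0.002]
 [ 0.995 -0.105  0.001]
 [ 0.001  0.002 -1.   ]] [-0.00893345 -1.15275948  0.19223746]
```

View pics/m2.png

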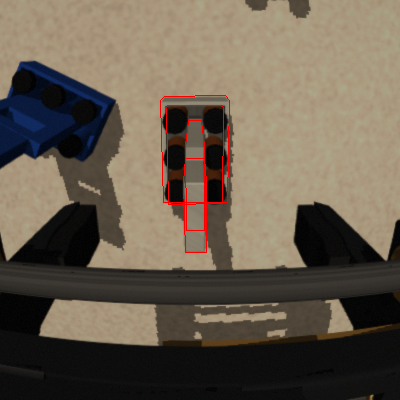

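The crop shows the grey carrier, tab at (195,230), midway between the fingers, and the fit matches. I descend and grasp.

>>> play_rows(translation=[[-0.0015,0,0.02],[0,0,0.015],[0,0,0.0085],[0,0,0],[0,0,0],[0,0,0],[0,0,0],[0,0,0],[0,0,0],[0,0,0]], delta_rot=[[0,0,0],[0,0,0],[0,0,0],[0,0,0],[0,0,0],[0,0,0],[0,0,0],[0,0,0],[0,0,0],[0,0,0]], grip=[1,1,1,1,-1,-1,-1,-1,-1,-1], squeeze=45)

```text
clock: 4.6
tool_pos: [0.5649, 0.1785, 0.1742]
eef_rot: [0.743, 0.669, 0.0, 0.0]
contact_force: [-0.4, 0.0, 0.0]
opening: 0.341
finger_force: 0.0
```

>>> play_rows(translation=[[0,0,0],[0,0,0],[0,0,0],[0,0,0],[0,0,0],[0,0,0]], delta_rot=[[0,0,0],[0,0,0],[0,0,0],[0,0,0],[0,0,0],[0,0,0]], grip=[-1,-1,-1,-1,-1,-1])

```text
clock: 5.35
tool_pos: [0.5649, 0.1785, 0.1742]
eef_rot: [0.743, 0.669, 0.0, 0.0]
contact_force: [0.0, -0.6, -0.6]
opening: 0.111
finger_force: 45.0
```

```bash
python3 - <<'E'
from h import *
s=r.get_state(); print({k:np.round(s[k],4) for k in("tool_pos","eef_rot","contact_force","moment","opening","finger_force")})
E
```

```text
{'tool_pos': array([0.5649, 0.1785, 0.1742]), 'eef_rot': array([0.7431, 0.6691, 0.    , 0.    ]), 'contact_force': array([ 0.0178, -0.618 , -0.6348]), 'moment': array([ 0.0455,  0.0135, -0.1039]), 'opening': np.float64(0.1108), 'finger_force': np.float64(44.9996)}
```

>>> play_rows(translation=[[0,0,-0.01],[0,0,-0.03],[0,0,-0.04],[0,0,-0.04],[0,0,-0.04],[0,0,-0.04],[0,0,-0.025],[-0.024,-0.016,0],[-0.03,-0.02,0],[-0.03,-0.02,0],[-0.03,-0.02,0],[-0.03,-0.02,0],[-0.03,-0.02,0],[-0.03,-0.02,0],[-0.03,-0.02,0],[-0.03,-0.02,0],[-0.03,-0.02,0],[-0.025,-0.01,0],[-0.015,-0.007,0],[0,0,0]], delta_rot=[[0,0,0],[0,0,0],[0,0,-3],[0,0,-4],[0,0,-4],[0,0,-4],[0,0,-2],[0,0,0],[0,0,0],[0,0,0],[0,0,0],[0,0,0],[0,0,0],[0,0,0],[0,0,0],[0,0,0],[0,0,0],[0,0,0],[0,0,0],[0,0,0]], grip=[-1,-1,-1,-1,-1,-1,-1,-1,-1,-1,-1,-1,-1,-1,-1,-1,-1,-1,-1,-1])

```text
clock: 7.85
tool_pos: [0.4185, -0.1911, 0.3993]
eef_rot: [0.637, 0.771, -0.0, -0.0]
contact_force: [-0.1, 0.5, -4.2]
opening: 0.106
finger_force: 45.0
```

>>> play_rows(translation=[[0,0,0],[0,0,0]], delta_rot=[[0,0,0],[0,0,0]], grip=[-1,-1])

```text
clock: 8.1
tool_pos: [0.4197, -0.1889, 0.3993]
eef_rot: [0.635, 0.772, 0.0, -0.0]
contact_force: [0.2, 0.5, -3.4]
opening: 0.114
finger_force: 45.0
```

```bash
python3 - <<'E'
from fit import *
s=r.get_state(); print({k:np.round(s[k],4) for k in("tool_pos","contact_force","moment","opening","finger_force")}); print(R.from_quat(s["eef_rot"]).as_matrix().round(4))
V={}
for c in("scene","side","wrist"):
    V[c]=getmask(c,"stand",[.58,-.168,.08],tag=c+"3",tol=80)
V2={c:v for c,v in V.items() if v[2] is not None and c!="wrist"}
for sel in (list(V2),["scene"],["side"]):
    f=lambda v:-sum(iou(mask(place(STAND(v[3]),*v[:3]),V2[c][1]),V2[c][2]) for c in sel if c in V2)
    q=DE(f,[(.52,.62),(-.2,-.14),(-.2,.5),(145,180)],seed=1,popsize=12,maxiter=40); print(sel,"stand",q.x.round(4),np.degrees(q.x[2]).round(1),q.fun)
    if len(sel)==2: s0=q
tiles=[]
for c,(x,y) in(("scene",(200,120)),("side",(290,120))):
    im=V[c][0].copy(); big=cv2.resize(im[y:y+150,x:x+150],(400,400),interpolation=cv2.INTER_CUBIC)
    for b in place(STAND(s0.x[3]),*s0.x[:3]):
        cv2.polylines(big,[cv2.convexHull(((V[c][1](b)-[x,y])*400/150).astype(np.int32))],True,(0,0,255),1)
    tiles.append(big)
cv2.imwrite("pics/m3.png",np.vstack([np.hstack(tiles),np.zeros((0,800,3),np.uint8)]))
E
```

```text
{'tool_pos': array([ 0.4197, -0.1889,  0.3993]), 'contact_force': array([ 0.2402,  0.4797, -3.3914]), 'moment': array([ 0.0246, -0.0478,  0.025 ]), 'opening': np.float64(0.1137), 'finger_force': np.float64(44.9981)}
[[-1.928e-01  9.812e-01  1.000e-04]
 [ 9.812e-01  1.928e-01  5.000e-04]
 [ 4.000e-04  2.000e-04 -1.000e+00]]
scene stand 0.74 284.0 210.0 2588 [282. 205.]
scene stand 0.66 319.0 120.0 1125 [282. 205.]
side stand 0.65 354.0 208.0 2382 [351. 200.]
wrist stand 0.94 442.0 204.0 12192 [456. 210.]
['scene', 'side'] stand [ 5.599000e-01 -1.711000e-01  1.858000e-01  1.714655e+02] 10.6 -1.7896030876507107
['scene'] stand [  0.561   -0.1707   0.1975 168.7178] 11.3 -0.9002100840336135
['side'] stand [ 5.60200e-01 -1.70500e-01  1.45700e-01  1.72742e+02] 8.3 -0.9014778325123153
```

View pics/m3.png

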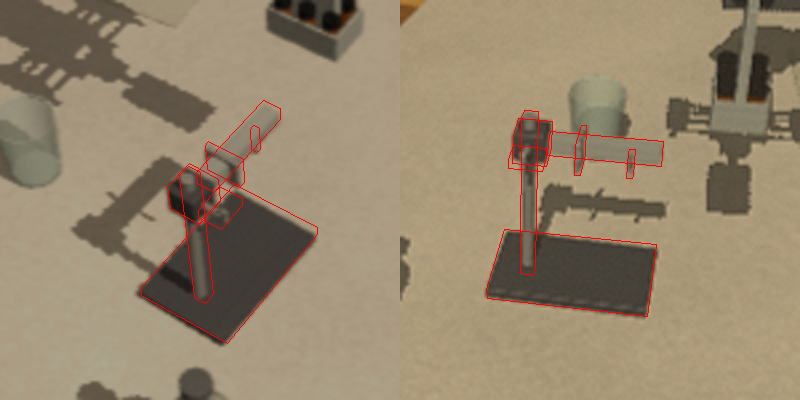

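The overlay follows the peg (scene (260,120), side (610,150) in the montage). I refine with the wrist view.

```bash
python3 - <<'E'
from fit import *
V={c:getmask(c,"stand",[.58,-.168,.08],tol=80) for c in("scene","side","wrist")}
m=V["wrist"][2]; ys,xs=np.nonzero(m); print(xs.min(),xs.max(),ys.min(),ys.max())
for sel in (["wrist"],list(V)):
    f=lambda v:-sum(iou(mask(place(STAND(v[3]),*v[:3]),V[c][1]),V[c][2]) for c in sel)
    q=DE(f,[(.52,.62),(-.2,-.14),(-.2,.5),(145,180)],seed=1,popsize=12,maxiter=50); print(sel,q.x.round(4),np.degrees(q.x[2]).round(1),q.fun/len(sel))
im=V["wrist"][0].copy()
for b in place(STAND(q.x[3]),*q.x[:3]): cv2.polylines(im,[cv2.convexHull(V["wrist"][1](b).astype(np.int32))],True,(0,0,255),1)
cv2.imwrite("pics/m4.png",im)
E
```

```text
scene stand 0.83 285.0 210.0 2772 [282. 205.]
side stand 0.59 355.0 207.0 2472 [351. 200.]
wrist stand 0.58 443.0 204.0 12203 [456. 210.]
364 542 154 252
['wrist'] [ 5.659000e-01 -1.703000e-01  1.467000e-01  1.701082e+02] 8.4 -0.9133208255159475
['scene', 'side', 'wrist'] [ 5.62200e-01 -1.71300e-01  1.61100e-01  1.72552e+02] 9.2 -0.9143978969786851
```

View pics/m4.png

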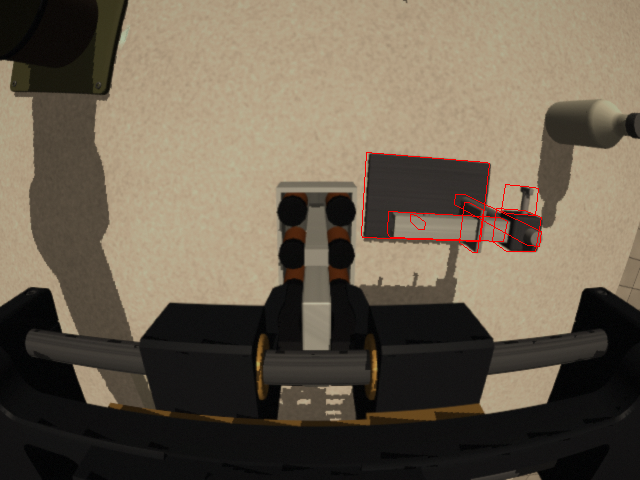

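>>> play_rows(translation=[[-0.005,0.015,0],[0,0.02,0],[0,0.02,0],[0,0.02,0],[0,0.01,0.01],[0,0,0.015],[0,0,0.012],[0,0,0.006],[0,0,0.003],[0,0,0],[0,0,0],[0,0,0]], delta_rot=[[0,0,2],[0,0,0],[0,0,0],[0,0,0],[0,0,0],[0,0,0],[0,0,0],[0,0,0],[0,0,0],[0,0,0],[0,0,0],[0,0,0]], grip=[-1,-1,-1,-1,-1,-1,-1,-1,-1,-1,-1,-1])

```text
clock: 10.2
tool_pos: [0.5045, -0.1811, 0.3536]
eef_rot: [0.649, 0.76, 0.0, 0.0]
contact_force: [-0.4, -0.2, -3.8]
opening: 0.106
finger_force: 45.0
```

>>> play_rows(translation=[[0,0,0.001],[0,0,0.001],[0,0,0]], delta_rot=[[0,0,0],[0,0,0],[0,0,0]], grip=[-1,-1,-1])

```text
clock: 10.58
tool_pos: [0.5043, -0.181, 0.3511]
eef_rot: [0.649, 0.76, -0.0, -0.0]
contact_force: [-1.0, 0.6, -3.5]
opening: 0.11
finger_force: 45.0
```

>>> play_rows(translation=[[0,0,0.001],[0,0,0.001],[0,0,0]], delta_rot=[[0,0,0],[0,0,0],[0,0,0]], grip=[-1,-1,-1])

```text
clock: 10.95
tool_pos: [0.5043, -0.1811, 0.3491]
eef_rot: [0.649, 0.76, -0.0, -0.0]
contact_force: [-1.1, 0.0, -4.3]
opening: 0.108
finger_force: 45.0
```

>>> play_rows(translation=[[0,0,0.001],[0,0,0]], delta_rot=[[0,0,0],[0,0,0]], grip=[-1,-1])

```text
clock: 11.2
tool_pos: [0.5044, -0.1811, 0.3483]
eef_rot: [0.649, 0.76, 0.0, 0.0]
contact_force: [-0.4, 0.3, -3.2]
opening: 0.108
finger_force: 45.0
```

>>> play_rows(translation=[[0,0,0.001],[0,0,0]], delta_rot=[[0,0,0],[0,0,0]], grip=[-1,-1])

```text
clock: 11.45
tool_pos: [0.5044, -0.1811, 0.3475]
eef_rot: [0.649, 0.76, 0.0, 0.0]
contact_force: [-0.9, -0.4, -1.2]
opening: 0.109
finger_force: 45.0
```

>>> play_rows(translation=[[0,0,0.001],[0,0,0]], delta_rot=[[0,0,0],[0,0,0]], grip=[-1,-1])

```text
clock: 11.7
tool_pos: [0.5045, -0.1811, 0.3466]
eef_rot: [0.649, 0.76, 0.0, 0.0]
contact_force: [-1.3, 0.1, 2.6]
opening: 0.108
finger_force: 45.0
```

Contact at TCP z ≈ 0.348, so the peg's top is at ≈ 174 mm and the centred eye needs TCP z ≈ 0.254. I lift, back off before the tip and lower.

>>> play_rows(translation=[[0,0,-0.008],[0,0,-0.012],[0,-0.02,0],[0,-0.025,0],[0,-0.022,0],[0,0,0.02],[0,0,0.025],[0,0,0.025],[0,0,0.02],[0,0,0.015],[0,0,0.007],[0,0,0],[0,0,0]], delta_rot=[[0,0,0],[0,0,0],[0,0,0],[0,0,0],[0,0,0],[0,0,0],[0,0,0],[0,0,0],[0,0,0],[0,0,0],[0,0,0],[0,0,0],[0,0,0]], grip=[-1,-1,-1,-1,-1,-1,-1,-1,-1,-1,-1,-1,-1])

```text
clock: 13.32
tool_pos: [0.4386, -0.1917, 0.2549]
eef_rot: [0.649, 0.76, 0.0, 0.001]
contact_force: [0.2, -0.1, -4.1]
opening: 0.111
finger_force: 45.0
```

```bash
python3 - <<'E'
from fit import *
s=r.get_state(); print({k:np.round(s[k],4) for k in("tool_pos","contact_force","moment")}); print(R.from_quat(s["eef_rot"]).as_matrix().round(4))
T=s["tool_pos"]; m=R.from_quat(s["eef_rot"]).as_matrix(); yw=np.arctan2(m[1,1],m[0,1]); h=np.array([0,0,T[2]-.1742])
tiles=[]
sx=[.562,-.171,np.radians(9.2)]
for c in("scene","side","wrist"):
    k=r.get_calibration(c); im=r.snapshot(c); p=pfc(c,k); w=p(np.array([[.48,-.185,.17]]))[0]; n=60 if c!="wrist" else 120
    x,y=(w-n).astype(int); x=max(0,min(x,639-2*n)); y=max(0,min(y,479-2*n))
    z=400/(2*n)
    big=cv2.resize(im[y:y+2*n,x:x+2*n],(400,400),interpolation=cv2.INTER_CUBIC)
    B=[b+h for b in place(CARR[2:],T[0],T[1],yw)]
    E=[b+h for b in place([box(-5,5,-15,15,76,96)],T[0],T[1],yw)]
    for L,col in((place(STAND(173.9),*sx),(0,0,255)),(B,(0,255,0)),(E,(255,0,0))):
        for b in L: cv2.polylines(big,[cv2.convexHull(((p(b)-[x,y])*z).astype(np.int32))],True,col,1)
    tiles.append(big)
cv2.imwrite("pics/m5.png",np.hstack(tiles)[:, :1200]); 
a=np.hstack(tiles[:2]); b=cv2.resize(tiles[2],(200,200)); cv2.imwrite("pics/m5.png",np.vstack([a,np.hstack([b,np.zeros((200,600,3),np.uint8)])]))
E
```

```text
{'tool_pos': array([ 0.4386, -0.1917,  0.2549]), 'contact_force': array([ 0.1763, -0.0572, -4.096 ]), 'moment': array([ 0.0062, -0.0394,  0.0345])}
[[-1.564e-01  9.877e-01  1.400e-03]
 [ 9.877e-01  1.564e-01 -4.000e-04]
 [-6.000e-04  1.300e-03 -1.000e+00]]
```

View pics/m5.png

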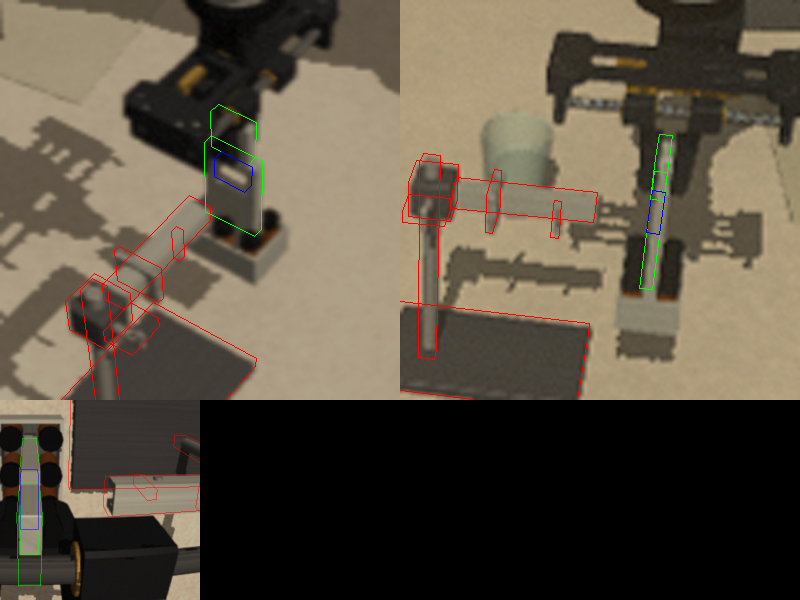

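The picture shows the eye (scene montage (233,172)) in line with and level with the peg's tip at (195,205). I advance slowly.

>>> play_rows(translation=[[0,0.015,0.0008],[0,0.015,0],[0,0.006,0],[0,0,0]], delta_rot=[[0,0,0],[0,0,0],[0,0,0],[0,0,0]], grip=[-1,-1,-1,-1])

```text
clock: 13.98
tool_pos: [0.4743, -0.1856, 0.2533]
eef_rot: [0.649, 0.761, 0.0, 0.0]
contact_force: [-0.5, 0.8, -3.7]
opening: 0.11
finger_force: 45.0
```

>>> play_rows(translation=[[0,0.0015,0],[0,0.0015,0],[0,0,0]], delta_rot=[[0,0,0],[0,0,0],[0,0,0]], grip=[-1,-1,-1])

```text
clock: 14.35
tool_pos: [0.4766, -0.1855, 0.2535]
eef_rot: [0.649, 0.76, 0.0, 0.0]
contact_force: [-0.6, 0.1, -3.6]
opening: 0.109
finger_force: 45.0
```

>>> play_rows(translation=[[0,0.0015,0],[0,0.0015,0],[0,0,0]], delta_rot=[[0,0,0],[0,0,0],[0,0,0]], grip=[-1,-1,-1])

```text
clock: 14.72
tool_pos: [0.4798, -0.1849, 0.2535]
eef_rot: [0.649, 0.76, 0.0, 0.0]
contact_force: [-0.2, -0.1, -4.0]
opening: 0.107
finger_force: 45.0
```

>>> play_rows(translation=[[0,0.001,-0.0006],[0,0.0015,0],[0,0,0]], delta_rot=[[0,0,0],[0,0,0],[0,0,0]], grip=[-1,-1,-1])

```text
clock: 15.1
tool_pos: [0.4823, -0.1846, 0.2541]
eef_rot: [0.649, 0.76, 0.0, 0.0]
contact_force: [0.6, 0.3, -4.4]
opening: 0.11
finger_force: 45.0
```

>>> play_rows(translation=[[0,0.0015,0],[0,0.0015,0],[0,0,0]], delta_rot=[[0,0,0],[0,0,0],[0,0,0]], grip=[-1,-1,-1])

```text
clock: 15.48
tool_pos: [0.4852, -0.1841, 0.254]
eef_rot: [0.649, 0.76, 0.0, 0.0]
contact_force: [-0.6, 0.1, -3.2]
opening: 0.112
finger_force: 45.0
```

>>> play_rows(translation=[[0,0.001,0],[0,0.001,0],[0,0,0]], delta_rot=[[0,0,0],[0,0,0],[0,0,0]], grip=[-1,-1,-1])

```text
clock: 15.85
tool_pos: [0.4871, -0.1838, 0.254]
eef_rot: [0.649, 0.76, 0.0, 0.0]
contact_force: [0.2, -0.4, -3.5]
opening: 0.116
finger_force: 45.0
```

>>> play_rows(translation=[[0,0.002,0],[0,0.002,0],[0,0.002,0],[0,0,0]], delta_rot=[[0,0,0],[0,0,0],[0,0,0],[0,0,0]], grip=[-1,-1,-1,-1])

```text
clock: 16.35
tool_pos: [0.4932, -0.1828, 0.254]
eef_rot: [0.649, 0.76, 0.0, 0.0]
contact_force: [-0.3, -0.1, -3.9]
opening: 0.108
finger_force: 45.0
```

>>> play_rows(translation=[[0,0.002,0],[0,0.002,0],[0,0.002,0],[0,0,0]], delta_rot=[[0,0,0],[0,0,0],[0,0,0],[0,0,0]], grip=[-1,-1,-1,-1])

```text
clock: 16.85
tool_pos: [0.4991, -0.1819, 0.254]
eef_rot: [0.649, 0.76, 0.0, 0.0]
contact_force: [0.0, -0.6, -3.1]
opening: 0.112
finger_force: 45.0
```

>>> play_rows(translation=[[0,0.002,0],[0,0.002,0],[0,0.002,0],[0,0,0]], delta_rot=[[0,0,0],[0,0,0],[0,0,0],[0,0,0]], grip=[-1,-1,-1,-1])

```text
clock: 17.35
tool_pos: [0.5051, -0.1809, 0.254]
eef_rot: [0.649, 0.76, 0.0, 0.0]
contact_force: [-1.4, -0.7, -4.1]
opening: 0.106
finger_force: 45.0
```

>>> play_rows(translation=[[0,0.002,0],[0,0.002,0],[0,0.002,0],[0,0,0]], delta_rot=[[0,0,0],[0,0,0],[0,0,0],[0,0,0]], grip=[-1,-1,-1,-1])

```text
clock: 17.85
tool_pos: [0.5109, -0.18, 0.254]
eef_rot: [0.649, 0.76, 0.0, 0.0]
contact_force: [-0.4, 0.7, -3.4]
opening: 0.109
finger_force: 45.0
```

>>> play_rows(translation=[[0,0.002,0],[0,0.002,0],[0,0.002,0],[0,0.002,0],[0,0,0]], delta_rot=[[0,0,0],[0,0,0],[0,0,0],[0,0,0],[0,0,0]], grip=[-1,-1,-1,-1,-1])

```text
clock: 18.48
tool_pos: [0.5189, -0.1787, 0.254]
eef_rot: [0.649, 0.76, 0.0, 0.0]
contact_force: [0.6, -1.1, -3.8]
opening: 0.106
finger_force: 45.0
```

>>> play_rows(translation=[[0,0.002,0],[0,0.002,0],[0,0.002,0],[0,0.002,0],[0,0,0]], delta_rot=[[0,0,0],[0,0,0],[0,0,0],[0,0,0],[0,0,0]], grip=[-1,-1,-1,-1,-1])

```text
clock: 19.1
tool_pos: [0.5268, -0.1775, 0.254]
eef_rot: [0.649, 0.76, 0.0, 0.0]
contact_force: [-0.1, -0.7, -4.0]
opening: 0.109
finger_force: 45.0
```

>>> play_rows(translation=[[0,0.002,0],[0,0.002,0],[0,0.002,0],[0,0.002,0],[0,0,0]], delta_rot=[[0,0,0],[0,0,0],[0,0,0],[0,0,0],[0,0,0]], grip=[-1,-1,-1,-1,-1])

```text
clock: 19.73
tool_pos: [0.5347, -0.1762, 0.254]
eef_rot: [0.649, 0.76, 0.0, 0.0]
contact_force: [0.8, -0.7, -3.9]
opening: 0.107
finger_force: 45.0
```

>>> play_rows(translation=[[0,0.002,0],[0,0.002,0],[0,0.002,0],[0,0.002,0],[0,0,0]], delta_rot=[[0,0,0],[0,0,0],[0,0,0],[0,0,0],[0,0,0]], grip=[-1,-1,-1,-1,-1])

```text
clock: 20.35
tool_pos: [0.5426, -0.175, 0.254]
eef_rot: [0.649, 0.76, 0.0, 0.0]
contact_force: [0.5, 0.5, -4.5]
opening: 0.112
finger_force: 45.0
```

>>> play_rows(translation=[[0,0.002,0],[0,0.002,0],[0,0.002,0],[0,0.001,0],[0,0,0]], delta_rot=[[0,0,0],[0,0,0],[0,0,0],[0,0,0],[0,0,0]], grip=[-1,-1,-1,-1,-1])

```text
clock: 20.98
tool_pos: [0.5494, -0.1739, 0.254]
eef_rot: [0.649, 0.76, 0.0, 0.0]
contact_force: [0.2, -0.1, -3.7]
opening: 0.108
finger_force: 45.0
```

>>> play_rows(translation=[[0,0.001,0],[0,0.001,0],[0,0,0]], delta_rot=[[0,0,0],[0,0,0],[0,0,0]], grip=[-1,-1,-1])

```text
clock: 21.35
tool_pos: [0.5513, -0.1736, 0.2541]
eef_rot: [0.649, 0.76, 0.0, 0.0]
contact_force: [0.1, -1.0, -3.5]
opening: 0.111
finger_force: 45.0
```

>>> play_rows(translation=[[0,0.001,0],[0,0.001,0],[0,0,0]], delta_rot=[[0,0,0],[0,0,0],[0,0,0]], grip=[-1,-1,-1])

```text
clock: 21.72
tool_pos: [0.5533, -0.1733, 0.254]
eef_rot: [0.649, 0.76, 0.0, 0.0]
contact_force: [-0.3, 0.0, -3.9]
opening: 0.111
finger_force: 45.0
```

Now I feel for the collar.

>>> play_rows(translation=[[0,0.001,0],[0,0.001,0],[0,0,0]], delta_rot=[[0,0,0],[0,0,0],[0,0,0]], grip=[-1,-1,-1])

```text
clock: 22.1
tool_pos: [0.5553, -0.173, 0.254]
eef_rot: [0.649, 0.76, 0.0, 0.0]
contact_force: [0.0, -0.9, -4.0]
opening: 0.109
finger_force: 45.0
```

>>> play_rows(translation=[[0,0.001,0],[0,0,0]], delta_rot=[[0,0,0],[0,0,0]], grip=[-1,-1])

```text
clock: 22.35
tool_pos: [0.5563, -0.1728, 0.2541]
eef_rot: [0.649, 0.76, 0.0, 0.0]
contact_force: [-0.6, 0.2, -4.5]
opening: 0.112
finger_force: 45.0
```

>>> play_rows(translation=[[0,0.001,0],[0,0,0]], delta_rot=[[0,0,0],[0,0,0]], grip=[-1,-1])

```text
clock: 22.6
tool_pos: [0.5573, -0.1727, 0.2541]
eef_rot: [0.649, 0.76, 0.0, 0.0]
contact_force: [0.4, 0.0, -3.6]
opening: 0.109
finger_force: 45.0
```

>>> play_rows(translation=[[0,0.001,0],[0,0,0]], delta_rot=[[0,0,0],[0,0,0]], grip=[-1,-1])

```text
clock: 22.85
tool_pos: [0.5583, -0.1725, 0.254]
eef_rot: [0.649, 0.76, 0.0, 0.0]
contact_force: [0.4, -1.1, -3.4]
opening: 0.109
finger_force: 45.0
```

>>> play_rows(translation=[[0,0.001,0],[0,0,0]], delta_rot=[[0,0,0],[0,0,0]], grip=[-1,-1])

```text
clock: 23.1
tool_pos: [0.559, -0.1724, 0.254]
eef_rot: [0.649, 0.76, -0.0, -0.0]
contact_force: [0.1, 0.5, -3.4]
opening: 0.108
finger_force: 45.0
```

>>> play_rows(translation=[[0,0.001,0],[0,0,0]], delta_rot=[[0,0,0],[0,0,0]], grip=[-1,-1])

```text
clock: 23.35
tool_pos: [0.5596, -0.1724, 0.2539]
eef_rot: [0.65, 0.76, -0.0, -0.0]
contact_force: [-1.7, 0.1, -3.3]
opening: 0.108
finger_force: 45.0
```

Light contact with the collar at x ≈ 0.559. I back off about 3 mm and take a look.

>>> play_rows(translation=[[0,-0.002,0],[0,-0.002,0],[0,0,0],[0,0,0]], delta_rot=[[0,0,0],[0,0,0],[0,0,0],[0,0,0]], grip=[-1,-1,-1,-1])

```text
clock: 23.85
tool_pos: [0.5564, -0.1728, 0.2541]
eef_rot: [0.649, 0.76, 0.0, 0.0]
contact_force: [0.5, -0.4, -3.2]
opening: 0.11
finger_force: 45.0
```

```bash
cat > look.py <<'E'
from fit import *
import sys
s=r.get_state(); print({k:np.round(s[k],4) for k in("tool_pos","contact_force","moment")})
t=[]
for c in("scene","side"):
    p=pfc(c); im=r.snapshot(c); x,y=(p(np.array([[.53,-.176,.14]]))[0]-45).astype(int)
    t.append(cv2.resize(im[y:y+90,x:x+90],(400,400),interpolation=cv2.INTER_CUBIC))
cv2.imwrite(f"pics/{sys.argv[1]}.png",np.hstack(t))
E
python3 look.py l1
```

```text
{'tool_pos': array([ 0.5564, -0.1728,  0.2541]), 'contact_force': array([ 0.5281, -0.3586, -3.2154]), 'moment': array([ 0.0352, -0.0423,  0.0104])}
```

View pics/l1.png

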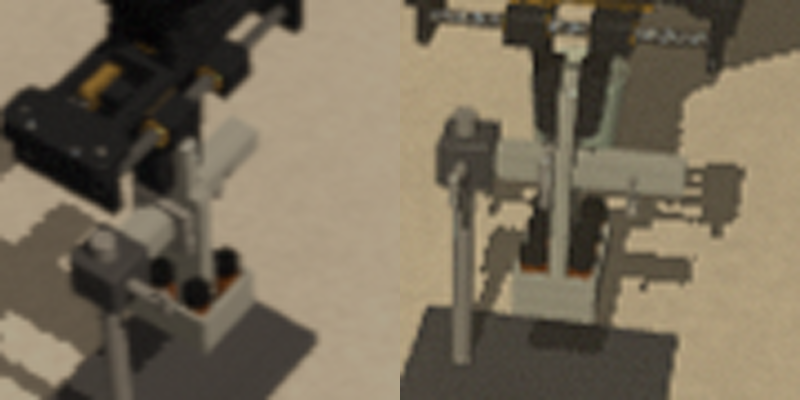

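The side crop shows the plate on the peg at (563,170), against the collar side, and the flap hanging below the peg at (632,200) behind it. I lower it onto the peg.

>>> play_rows(translation=[[0,0,0.001],[0,0,0.0005],[0,0,0]], delta_rot=[[0,0,0],[0,0,0],[0,0,0]], grip=[-1,-1,-1])

```text
clock: 24.32
tool_pos: [0.5562, -0.1728, 0.2525]
eef_rot: [0.649, 0.76, 0.0, 0.0]
contact_force: [0.3, -0.2, -2.5]
opening: 0.112
finger_force: 45.0
```

>>> play_rows(translation=[[0,0,0.0005],[0,0,0]], delta_rot=[[0,0,0],[0,0,0]], grip=[-1,-1])

```text
clock: 24.58
tool_pos: [0.5563, -0.1728, 0.2522]
eef_rot: [0.649, 0.76, 0.0, 0.0]
contact_force: [-0.7, -0.3, -2.6]
opening: 0.109
finger_force: 45.0
```

>>> play_rows(translation=[[0,0,0.0005],[0,0,0]], delta_rot=[[0,0,0],[0,0,0]], grip=[-1,-1])

```text
clock: 24.82
tool_pos: [0.5563, -0.1728, 0.2518]
eef_rot: [0.649, 0.76, 0.0, 0.0]
contact_force: [-1.2, -0.1, -0.9]
opening: 0.109
finger_force: 45.0
```

```bash
python3 - <<'E'
from fit import *
for c in("scene","side"):
    r.snapshot(c); print(c,[(np.round(d["point"],3).tolist(),round(d["confidence"],2)) for d in r.look_for(c,"flap")])
    for d in r.silhouettes(c,"flap"): 
        ys,xs=np.nonzero(d["pixels"]); print(xs.mean(),ys.mean(),len(xs))
print(proj("side",[[.5136,-.1788,.15]]),proj("scene",[[.5136,-.1788,.15]]))
E
```

```text
scene []
290.86751361161527 194.81669691470054 551
side []
[[376.27197633 181.22064384]] [[295.75582544 172.2295243 ]]
```

>>> play_rows(translation=[[0,0,0],[0,0,0],[0,0,0],[0,0,0],[0,0,0],[0,0,0],[0,0,0]], delta_rot=[[0,0,0],[0,0,0],[0,0,0],[0,0,0],[0,0,0],[0,0,0],[0,0,0]], grip=[-1,-1,-0.75,-0.65,-0.5,-0.4,-0.4], squeeze=5)

```text
clock: 26.0
tool_pos: [0.5562, -0.1729, 0.2515]
eef_rot: [0.649, 0.76, 0.0, 0.0]
contact_force: [0.6, -0.3, 0.4]
opening: 0.301
finger_force: 0.0
```

```bash
python3 look.py l2
```

```text
{'tool_pos': array([ 0.5562, -0.1729,  0.2515]), 'contact_force': array([ 0.6445, -0.3207,  0.3796]), 'moment': array([-0.0432,  0.0417,  0.0082])}
```

View pics/l2.png

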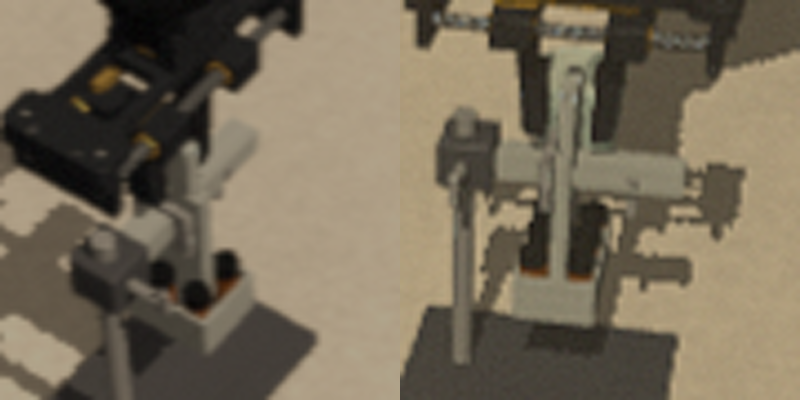

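The carrier hangs upright with the fingers clear. I check the flap's pixels numerically while the fingers are still around the tab.

```bash
python3 - <<'E'
from fit import *
for n in("l1","l2"):
    g=cv2.cvtColor(cv2.imread(f"pics/{n}.png"),cv2.COLOR_BGR2GRAY)[:,400:]
    s=cv2.resize(g,(90,90),interpolation=cv2.INTER_AREA); print(n); print("cols 36..64")
    for y in range(30,58): print(y,' '.join(f"{v:3d}" for v in s[y,36:65]))
p=pfc("side"); o=(p(np.array([[.53,-.176,.14]]))[0]-45).astype(int)
S=[.564,-.1716,np.radians(9.1)]
for a in(0,1.5):
    e=place([np.array([[-48,0,166],[-48+30*np.sin(a),0,166-30*np.cos(a)]])/1000],*S)[0]; print(a,(p(e)-o).round(1))
E
```

```text
l1
cols 36..64
30 131 135 115  59  48  52  56  73 102 116 109  93  83  77  83  82  81  80  82  83  81  83  84  81  79  78  90 129 154
31 130 133 115  66  70  91 102 112 123 115 105  92  79  78  82  82  80  79  80  80  79  81  82  82  78  80  97 137 156
32 130 126 110  68  81 107 115 112 113 110 105  91  80  80  81  81  80  81  81  78  78  80  79  81  80  80  95 132 155
33 130 126 110  80 102 111  99  91 113 120 120 113 106 104 101  98  97  93  90  88  86  84  81  79  79  78 108 154 157
34 133 127 108  93 134 136 124 113 132 134 135 134 134 132 127 127 126 120 117 114 113 111 108 105  98  99 120 154 155
35 133 127 100  93 134 138 135 132 134 134 135 135 135 136 137 137 138 136 136 136 136 137 136 134 127 126 131 142 145
36 132 125 101  94 128 131 131 132 134 131 132 133 134 135 136 135 136 137 136 137 137 138 136 137 137 135 134 132 138
37 130 124 109 109 129 130 128 131 130 128 129 129 130 131 131 131 133 134 133 133 134 136 137 134 137 138 137 130 118
38 130 121 113 130 132 131 130 132 130 130 131 128 128 130 131 131 130 130 132 131 131 134 134 133 135 135 135 125  93
39 130 118 106
[... 4953 characters left out ...]
5 134 159 158 147 120 133 157 160 161 160 157
53 130 109  57  36  38  42  39  37  40  75 112 123 144  86  80  82  80 110 157 160 156 157 155 157 157 157 159 158 155
54 127 100  55  41  42  42  38  37  43  70 103 130 144  85  82  82  80 110 156 158 157 159 159 159 159 158 157 155 153
55 127 100  53  41  42  41  40  39  58  83  84 119 140  85  81  81  95 133 160 160 156 160 161 160 158 158 157 156 156
56 125  96  43  36  40  40  39  44  82 104  75  95 117  86  80  83 100 129 143 158 150 142 159 160 158 155 158 157 156
57 125  88  40  38  41  40  40  52  91 105  68  76  83  82  82  81  81  84 102 130 119 101 129 132 129 129 131 131 138
0 [[51.6 37.8]
 [50.9 47.4]]
1.5 [[51.6 37.8]
 [40.3 37.3]]
```

Both views hold a lighter streak at column 51–52 down to row 48, where the shut flap is predicted (tip at 50.9, 47.4). The flap is shut, so I retreat straight up.

>>> play_rows(translation=[[0,0,-0.005],[0,0,-0.01],[0,0,-0.015],[0,0,-0.025],[0,0,-0.03],[0,0,-0.03],[0,0,-0.02],[0,0,0],[0,0,0],[0,0,0],[0,0,0],[0,0,0]], delta_rot=[[0,0,0],[0,0,0],[0,0,0],[0,0,0],[0,0,0],[0,0,0],[0,0,0],[0,0,0],[0,0,0],[0,0,0],[0,0,0],[0,0,0]], grip=[-0.4,-0.4,-0.4,-0.4,-0.4,-0.4,-0.4,-0.4,-0.4,-0.4,-0.4,-0.4])

```text
clock: 27.6
tool_pos: [0.5561, -0.1728, 0.3861]
eef_rot: [0.649, 0.76, -0.0, -0.0]
contact_force: [0.3, 0.8, 0.0]
opening: 0.297
finger_force: 0.0
```

```bash
python3 - <<'E'
from fit import *
S=[.564,-.1716,np.radians(9.1)]
C=place([np.array([[-8.5,0,0]])/1000],*S)[0][0]
for c in("scene","side"):
    im,p,m=getmask(c,"carrier",[C[0],C[1],.15],tag=c+"9")
    if m is None: continue
    for dz in(-.01,0,.0779,.09): print(c,dz,round(iou(mask([b+[0,0,dz] for b in place(CARR,C[0],C[1],S[2])],p),m),3))
p=pfc("side"); g=cv2.cvtColor(cv2.imread("pics/side9.png"),cv2.COLOR_BGR2GRAY)
o=(p(np.array([[.53,-.176,.14]]))[0]-45).astype(int)
for y in range(34,56): print(y,' '.join(f"{v:3d}" for v in g[o[1]+y,o[0]+30:o[0]+66]))
E
```

```text
scene carrier 0.74 289.0 188.0 756 [286. 182.]
scene carrier 0.73 424.0 271.0 1023 [286. 182.]
scene carrier 0.38 283.0 213.0 2279 [286. 182.]
scene -0.01 0.211
scene 0 0.225
scene 0.0779 0.672
scene 0.09 0.56
side carrier 0.77 361.0 190.0 660 [361. 179.]
side carrier 0.62 348.0 326.0 1561 [361. 179.]
side -0.01 0.195
side 0 0.241
side 0.0779 0.814
side 0.09 0.667
34 134 129 117 115 116 119 118 133 117  78 127 135 134 132 130 134 130 126 126 123 123 141 144 143 135 105 105  99 102 122 151 155 154 156 157 153
35 130 125 107 101  93 132 130 130 109  87 138 134 131 134 131 136 134 135 135 135 135 132 133 135 134 134 133 129 129 140 141 140 141 142 146 151
36 123 111 108  98  93 134 131 125 100  86 131 130 133 131 133 133 135 136 136 135 134 132 133 135 136 137 138 137 136 136 132 133 131 132 132 153
37 123 105 115 105  96 129 133 126 105 101 128 128 127 129 129 130 130 130 129 131 132 133 133 135 134 133 135 135 136 134 134 134 135 132 128 156
38 127 112 116 112  84 132 126 124 110 118 129 130 129 127 127 129 129 129 129 128 131 130 133 128 131 133 131 132 132 134 134 135 135 129 124 15
[... 1800 characters left out ...]
  55  43  44  39  44  40  41  72 112 118 161 156 156 154 155 153 155 153 156 154 155 155 159 157 156 156 157 155
52  40  43  38  64 114 132 130 117  54  42  42  41  37  43  42  83 120 110 161 156 154 154 155 152 153 156 153 154 157 156 155 159 157 157 155 155
53  39  42  38  64 113 130 129 111  56  40  42  41  42  41  39  73 115 117 163 157 155 155 151 154 153 154 154 152 152 157 155 157 157 157 154 151
54  44  45  40  71 120 131 127 101  54  44  42  43  45  40  42  70 105 126 162 158 155 157 151 155 154 155 155 154 156 155 155 160 156 154 151 153
55  44  42  41  81 134 131 127 103  52  43  41  43  43  41  58  87  82 117 163 159 159 159 157 156 156 156 157 160 159 154 155 156 155 154 153 154
```

The flap now stands out clearly against the bench at columns 51–53, down to row 48. It is shut behind the eye, and the carrier hangs upright at the expected height.

```bash
python3 -c "
from plant import r
print(r.finish_job())"
```

```text
the job is handed in; nothing more can be done
None
```

The aluminium carrier hangs upright by its eye on the peg, with the flap shut behind it and the gripper clear; the job was handed in at about 28 s, with about 6 N the highest force read on the stand.

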